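# Load the peg press, flip its lever over centre and hold the frame upright

### The arm

A 6-joint arm with a two-finger parallel gripper is mounted at the origin on the work surface. World frame = base frame: x ahead of the robot, y to its left, z up, the work surface at z = 0. Lengths are in m, angles in rad, forces in N, time in s.
With the tool pointing down it reaches from about 0.4 to 0.825 m from the base axis. Payload 7 kg.
Tool frame: the origin (TCP) lies on the mounting face of the last link; the fingertips stand 178 mm ahead of it and the grasp point (between the pads) lies 159 mm ahead of it; z points along the fingers, y is the direction in which the jaws open and shut (so a half turn about z gives the same grasp; the last joint's range is limited). The gripper opens to 88 mm and grips with 3 to 60 N. Pads are 19 mm wide; open, the fingers measure 130 mm over their backs; the gripper's body (78 mm by 193 mm) begins 47 mm behind the grasp point.
Start: joints at [-0.96, 0.359, 0.012, 0, -1.224, -0.288], TCP at [0.214, -0.64, 0.405] pointing down, gripper open.
Joint ranges: [-3.07, 3.07], [-1.43, 2.12], [-1.02, 1.25], [-3.03, 1.67], [-3.05, -0], [-3.03, 3.03]. Speed limits (rad/s): [2.39, 2.39, 3.01, 3.14, 3.14, 3.14].

### API

Orientations are given as [roll, pitch, yaw] about the fixed x, y, z axes, in that order (R = Rz(yaw) Ry(pitch) Rx(roll)).
In Python, from station import * gives the robot as it stands.
- The arm moves only by the tool arm_command, never from a script. Its argument "targets" is a list of rows, each a list of 3 entries, a list of its own where there are three numbers: the turn, a rotation vector about the world's x, y, z in rad, then the shift along the world's x, y, z in mm, then the closure, from 0 (fully open) to 1 (shut). In form: [[[wx, wy, wz], [tx, ty, tz], fingers], ...]. A call has 1 to 8 rows; each row shifts and turns the commanded pose from where the row before left it; what a row does not reach is not made up. A row lasts 1/10 s, in which the tool goes at most 50 mm and 8.59 degrees, less where a joint would pass 70% of its speed; a pose out of reach is approached as far as the arm can. A call with a gripper value outside its range is refused whole. The fingers move at their own pace and stop on an object; "squeeze" is the grip in N (left out, the last holds). Time passes only in rows, so rows that do not move let the fingers close. It gives the time, the measured TCP pose, the force and the opening at its end, in the units of the state.
- get_state(): the state, without advancing time (a new reading comes with each control period).
- grab_frame(name): name is "side" or "top" or "wrist"; returns (picture, depth): 400x640x3 uint8, red, green, blue; 400x640 float32, m along the optical axis (not along the pixel's ray), 0 where there is no reading.
- camera_params(name): a dict with "mtx" (3x3 intrinsics, pixels), "k1" (the pictures are not rectified: a ray, as slopes to the right and down, at radius r is drawn at 1 + k1 r^2 times it, then the intrinsics apply), "eye" and "orientation" of the camera in the world. Camera axes: x right, y down, z forward; pixel columns grow to the right and rows downward; lengths in m; the calibration is good to about 2 mm. A picture is of the moment at which its call begins: read the wrist's pose just before it. camera_params takes no time and is no camera call; for the wrist camera it gives the pose at the moment of the call.
- job_done(): hands the job in, once; it reports no verdict.
The state is a dict: "t": time; "q": joint angles; "qd": joint speeds; "joint_efforts": joint torques, N m; "eef_pos": TCP position; "ee_rot": TCP orientation; "force": force on the tool from outside, world axes, zero at the start; "moment": the same for the moment, N m; "width": finger opening in m.
Only numpy, scipy, OpenCV 4.12 (cv2) and the standard library are available. Lean on these libraries where they do the work, as an engineer would, in place of code of your own. Each camera call takes 0.05 s, during which the arm holds its last target.

### The job

Lay each rosewood peg lengthwise in the nest of its own colour on the press (blue peg in the blue saddles, yellow peg in the yellow ones), then flip the steel lever with the red knob over centre, all the way down to its forward stop, and after that raise the tipped-back press frame by its black top bar until it stands upright. The frame falls back by itself, so finish while still holding it upright and still: do not let go. Leave the tray, the caliper and the cutting board where they are.

Things in the scene. Friction and masses are not known exactly. Their poses are not given: they have to be found in the camera images.
- peg_blue: rosewood peg blank, dark brown with a blue collar and blue head band, 75 mm long, 14 g. Origin on the shaft axis at mid length; its x runs along the shaft away from the head. Round shaft 12 mm thick from x = -15 to +37.5 mm, flat head 22 mm wide, 12 mm thick from x = -15 to -37.5 mm. Starts lying flat on the bench, axis 6 mm up; grip across the shaft at the origin
- peg_yellow: rosewood peg blank, dark brown with a yellow collar and yellow head band, 75 mm long, 14 g. Origin on the shaft axis at mid length; its x runs along the shaft away from the head. Round shaft 12 mm thick from x = -15 to +37.5 mm, flat head 22 mm wide, 12 mm thick from x = -15 to -37.5 mm. Starts lying flat on the bench, axis 6 mm up; grip across the shaft at the origin
- nest_blue_seat (a point): seat of the blue nest fixed on the press base, z 42 mm: where the middle of a peg's axis goes, either way round; x along the nest, heading as the press. Two U saddles, 12 mm long, centred at x = +-26 mm, 30 mm wide inside, 40 outside, floor 6 mm below the seat, walls to 4 mm above; the 40 mm between them is clear to 26 mm below the seat. Nests lie 90 mm apart; left and right vary
- nest_yellow_seat (a point): seat of the yellow nest fixed on the press base, z 42 mm: where the middle of a peg's axis goes, either way round; x along the nest, heading as the press. Two U saddles, 12 mm long, centred at x = +-26 mm, 30 mm wide inside, 40 outside, floor 6 mm below the seat, walls to 4 mm above; the 40 mm between them is clear to 26 mm below the seat. Nests lie 90 mm apart; left and right vary
- press: aluminium peg shaping press, fixed to the bench: base plate 260 x 240 mm and 12 mm thick reaching from x = -110 to +150 mm, origin on the bench; its x points to the back, the nests are in front at x = -65 mm, y = +-45 mm. It carries the tipping frame and the lever
- frame_hub (a point): centre of the hub on which the frame tips, at press x = 20 mm, y = 0, 50 mm above the bench; axes as the press, the hinge line is its y
- frame_bar (a point): middle of the frame's black round top bar, 14 mm thick, along the press's y, 180 mm from the hub; clear for 140 mm between the columns (14 mm wide, centred 78 mm either side) and can be gripped from above. z points up along the frame. A crosshead and counterweight join the columns 70 mm and more below the bar
- frame (a joint): frame angle about the hub, rad: 0 = upright, positive = tipped to the press's back (+x); range -0.15 to 0.75. It starts at its back stop, 0.75, and falls back there when let go at or behind upright; holding it upright takes 1 to 2 N at the bar. At angle a the bar is at hub + 180 mm x (sin a along press x, cos a up)
- lever_pivot (a point): pivot of the steel lever on the left (+y) outside of the frame, 70 mm from the hub along the frame and 112 mm to the press's left; axes as the frame, the pivot line is its y
- lever_knob (a point): centre of the lever's red ball knob, 28 mm across, on a 10 mm steel rod, 90 mm from the lever pivot
- lever (a joint): lever angle relative to the frame, rad: 0 = stowed back in line with the frame (start); grows as the knob swings over the top and forward (press -x) to its stop at 1.55. Its heavy knob falls to whichever side of vertical (q = a, 0.75 at the start) it is on; flipping takes 1 to 2 N at the knob. At angle q, frame at a, the knob is at pivot + 90 mm x (sin(a - q) along press x, cos(a - q) up)
- tray: translucent green plastic peg tray, 150 x 100 x 35 mm, loose bystander, origin under its centre
- caliper: chrome digital caliper lying flat, 230 mm long, loose bystander, origin under its middle
- cutting_board: small hardwood cutting board, 100 x 180 x 16 mm, loose bystander, origin under its centre

How it is judged:
By the outcome, as a careful person would: the job done as asked, in the order asked, and still so for the second after the job is handed in, while the arm keeps its last pose, push and grip.
It also fails if it takes over 72 s, if anything falls off the work surface, if the arm or the gripper's body presses on something with over 40 N, if the wrist force passes 120 N, or if a joint passes its speed limit or range.

## Working session

There is one attempt and no reset: what is moved stays moved. The work goes in short steps, Python scripts to look and compute and a tool call to move; the robot and the scene stay as the last step left them, time stands still between calls to the robot, and variables do not carry over. Pictures are saved under pics/ and viewed, and the job is handed in when it is done.

Besides the shell and the picture viewer there is one more tool, called after "Call:" in YAML: its name, and indented under it one key for each argument. arm_command: Moves the arm, as the interface text tells. Its arguments: {"type":"object","properties":{"targets":{"type":"array"},"squeeze":{"type":"number"}},"required":["targets"]}

```bash
ls; mkdir -p pics
python3 - <<'E'
from station import *
import cv2
print(get_state())
for n in ("side","top","wrist"):
    p,d=grab_frame(n); cv2.imwrite(f"pics/{n}0.png",p[:,:,::-1]); c=camera_params(n); print(n,c)
E
```

```text
pics
{'t': 0.0, 'q': array([-9.59888209e-01,  3.59388652e-01,  1.10320129e-02, -3.44657080e-04,
       -1.22409262e+00, -2.88147275e-01]), 'qd': array([ 0.00080465, -0.00222848,  0.00085931, -0.00140589,  0.001314  ,
       -0.00064041]), 'joint_efforts': array([-9.45727516e-04, -5.82717741e+01,  2.93057048e+01,  6.99700758e+00,
        6.83663209e-03, -1.48757731e-04]), 'eef_pos': array([ 0.21406237, -0.63994446,  0.4037106 ]), 'ee_rot': array([ 3.13991579e+00, -1.59131045e-04, -2.81894906e+00]), 'force': array([-0.10441796,  0.09030809, -0.44185776]), 'moment': array([ 0.01771542,  0.00794076, -0.01357905]), 'width': 0.08792162849113035}
side {'mtx': array([[505.46619645,   0.        , 334.73875348],
       [  0.        , 505.46619645, 199.99203075],
       [  0.        ,   0.        ,   1.        ]]), 'k1': -0.006627671377621437, 'eye': array([ 0.35497854, -1.03709525,  0.81714088]), 'orientation': array([-2.11477495,  0.00349637, -0.21808409])}
top {'mtx': array([[416.53652564,   0.        , 329.91717456],
       [  0.        , 416.53652564, 207.69528729],
       [  0.        ,   0.        ,   1.        ]]), 'k1': -0.0031660465948584525, 'eye': array([0.49791457, 0.03037306, 1.26538292]), 'orientation': array([-3.06787268, -0.00400798, -1.5574811 ])}
wrist {'mtx': array([[321.56890346,   0.        , 321.02876473],
       [  0.        , 321.56890346, 197.17799893],
       [  0.        ,   0.        ,   1.        ]]), 'k1': 0.014917038387221908, 'eye': array([ 0.13846767, -0.6646173 ,  0.38391566]), 'orientation': array([ 2.83693733e+00, -1.41346267e-03,  1.89309335e+00])}
```

View pics/top0.png

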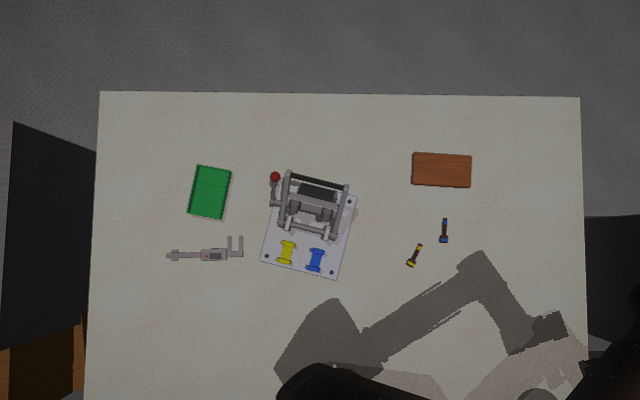

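View pics/side0.png

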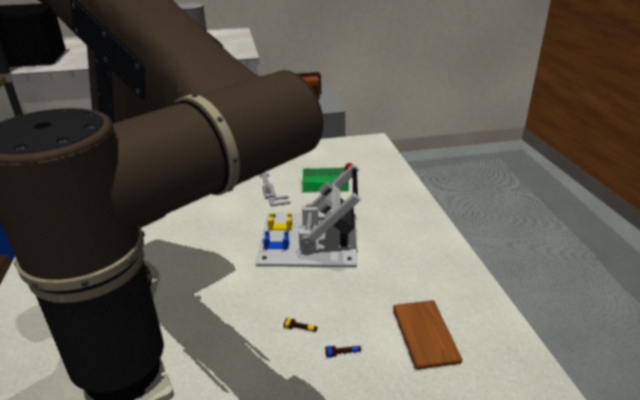

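View pics/wrist0.png

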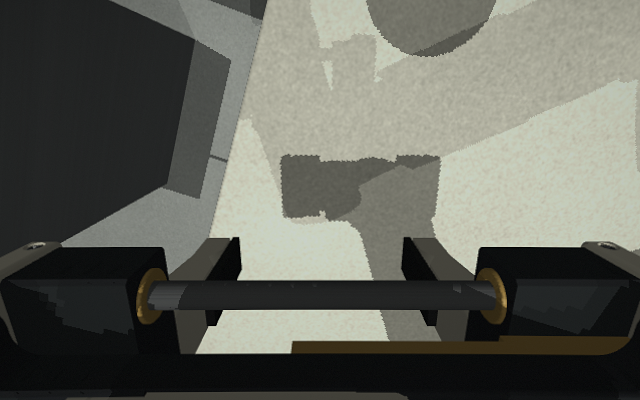

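The top view shows the blue peg near (444,231), the yellow peg near (414,256), the yellow nest at (287,252), the blue nest at (316,260), the red knob at (275,177) and the black bar at about (318,181). I'll measure these by ray casting.

```bash
cat > h.py <<'E'
from station import *
import cv2, numpy as np
from scipy.spatial.transform import Rotation as Ro
def ray(c,uv):
    uv=np.atleast_2d(np.asarray(uv,float)); K=c["mtx"]
    d=(uv-[K[0,2],K[1,2]])/[K[0,0],K[1,1]]
    s=d.copy()
    for _ in range(10): s=d/(1+c["k1"]*(s**2).sum(1,keepdims=True))
    R=Ro.from_euler("xyz",c["orientation"]).as_matrix()
    return np.c_[s,np.ones(len(s))]@R.T
def onz(c,uv,z):
    r=ray(c,uv); return c["eye"]+r*((z-c["eye"][2])/r[:,2])[:,None]
def proj(c,P):
    R=Ro.from_euler("xyz",c["orientation"]).as_matrix()
    p=(np.atleast_2d(P)-c["eye"])@R; s=p[:,:2]/p[:,2:]
    s=s*(1+c["k1"]*(s**2).sum(1,keepdims=True)); K=c["mtx"]
    return s*[K[0,0],K[1,1]]+[K[0,2],K[1,2]]
def tri(c1,u1,c2,u2):
    a,b=ray(c1,u1)[0],ray(c2,u2)[0]
    s=np.linalg.lstsq(np.c_[a,-b],c2["eye"]-c1["eye"],rcond=None)[0]
    p,q=c1["eye"]+a*s[0],c2["eye"]+b*s[1]; return (p+q)/2,np.linalg.norm(p-q)
def mask(img,col,roi=None):
    h=cv2.cvtColor(img,cv2.COLOR_RGB2HSV); H,S,V=[h[...,i].astype(int) for i in range(3)]
    m={"blue":(abs(H-110)<15)&(S>130)&(V>50),"yellow":(abs(H-28)<7)&(S>150)&(V>90),"red":((H<6)|(H>174))&(S>150)&(V>60),
       "dark":V<75}[col]
    if roi is not None:
        k=np.zeros_like(m); k[roi[1]:roi[3],roi[0]:roi[2]]=1; m=m&k
    return m
def blobs(m,mn=4):
    n,l,s,c=cv2.connectedComponentsWithStats(m.astype(np.uint8),connectivity=8)
    return [(c[i].round(2),s[i][4],s[i][:4]) for i in range(1,n) if s[i][4]>=mn]
E
python3 - <<'E'
from h import *
c=camera_params("top")
p=cv2.imread("pics/top0.png")[:,:,::-1].copy()
for col in("blue","yellow","red"):
    for b in blobs(mask(p,col,(150,100,500,300)),3): print(col,b[0],b[1],b[2],onz(c,b[0],.04 if b[0][0]<350 else .01).round(4))
cv2.imwrite("pics/topz.png",cv2.resize(p[150:300,250:480,::-1],None,fx=3.4,fy=3.4,interpolation=cv2.INTER_CUBIC))
c=camera_params("side")
p=cv2.imread("pics/side0.png")[:,:,::-1].copy()
for col in("blue","yellow","red"):
    for b in blobs(mask(p,col,(230,150,500,380)),3): print(col,b[0],b[1],b[2],onz(c,b[0],.04 if b[0][1]<300 else .01).round(4))
E
```

```text
blue [444.71 221.64] 14 [443 220   4   4] [[ 0.5532 -0.3205  0.01  ]]
blue [443.28 239.33] 18 [440 238   8   3] [[ 0.4999 -0.3158  0.01  ]]
blue [315.22 259.54] 239 [306 248  19  25] [[0.436  0.0676 0.04  ]]
yellow [285.84 252.02] 241 [276 241  19  24] [[0.4567 0.1539 0.04  ]]
yellow [418.82 247.55] 11 [417 246   4   4] [[ 0.4743 -0.2421  0.01  ]]
yellow [410.45 263.27] 22 [407 261   8   6] [[ 0.4271 -0.2169  0.01  ]]
red [274.77 176.3 ] 64 [271 172   9   9] [[0.6796 0.1914 0.04  ]]
blue [275.9  242.15] 228 [264 232  25  17] [[0.4344 0.0442 0.04  ]]
blue [329.21 351.  ] 47 [327 346   6  11] [[ 0.4994 -0.3197  0.01  ]]
blue [355.   348.42] 31 [352 346   7   6] [[ 0.5531 -0.3247  0.01  ]]
yellow [279.53 223.23] 198 [268 214  24  15] [[0.4547 0.1307 0.04  ]]
yellow [287.28 322.31] 39 [285 318   6  10] [[ 0.4261 -0.2193  0.01  ]]
yellow [310.31 327.19] 32 [307 325   8   6] [[ 0.4731 -0.2449  0.01  ]]
red [347.54 165.46] 13 [346 164   5   5] [[0.7205 0.4265 0.04  ]]
```

View pics/topz.png

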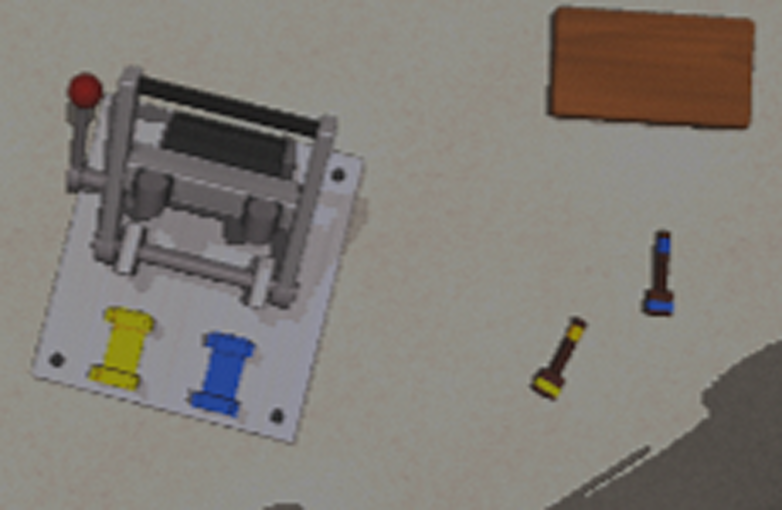

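Run:
```python
from h import *
c=camera_params("top")
p=cv2.imread("pics/top0.png")[:,:,::-1].copy()
h=cv2.cvtColor(p,cv2.COLOR_RGB2HSV).astype(int)
for n,roi in(("blue",(432,212,456,250)),("yellow",(400,240,428,272))):
    m=np.zeros(p.shape[:2],bool); x0,y0,x1,y1=roi
    m[y0:y1,x0:x1]=(h[y0:y1,x0:x1,1]>80)|(h[y0:y1,x0:x1,2]<90)
    print(n,blobs(m,20))
    ys,xs=np.nonzero(m); P=onz(c,np.c_[xs,ys],.009)[:,:2]
    b=[x[0] for x in blobs(mask(p,n,roi),3)]; b=onz(c,b,.01)[:,:2]
    d=b[0]-b[1]; d/=np.linalg.norm(d); s=P@d
    lo,hi=np.percentile(s,[1,99]); lat=np.array([-d[1],d[0]])
    mid=(lo+hi)/2; l=b.mean(0)@lat
    print("len",hi-lo,"mid",(d*mid+lat*l).round(4),"yaw",np.arctan2(d[1],d[0]), "bandmid",b.mean(0).round(4), (b@d-mid).round(4))
# plate corners
corn=np.array([[35,377],[295,440],[362,160]])/3.4+[250,150]
Q=onz(c,corn,.012)[:,:2]; print(Q.round(4),np.linalg.norm(Q[1]-Q[0]),np.linalg.norm(Q[2]-Q[1]))
e=Q[0]-Q[1]; print("yaw from front",np.arctan2(-e[0],e[1])); e=Q[2]-Q[1]; print("yaw side",np.arctan2(e[1],e[0]))
```

```text
blue [(array([443.55, 231.96]), np.int32(140), array([439, 218,   9,  25], dtype=int32))]
len 0.07306830465211023 mid [ 0.5278 -0.3183] yaw -0.08751458922328774 bandmid [ 0.5265 -0.3181] [ 0.0255 -0.028 ]
yellow [(array([413.72, 256.33]), np.int32(137), array([406, 243,  16,  25], dtype=int32))]
len 0.07370348364503165 mid [ 0.4523 -0.2303] yaw -0.4902661712837243 bandmid [ 0.4507 -0.2295] [ 0.0249 -0.0286]
[[ 0.4284  0.2324]
 [ 0.3766  0.0033]
 [ 0.6239 -0.0533]] 0.23490952407470259 0.2537245385832336
yaw from front -0.2225292222275228
yaw side -0.22496873904424275
```

Run:
```python
from h import *
c=camera_params("wrist"); s=get_state()
R=Ro.from_euler("xyz",s["ee_rot"]).as_matrix(); Rc=Ro.from_euler("xyz",c["orientation"]).as_matrix()
print("cam in tool",R.T@(c["eye"]-s["eef_pos"]),"\n",(R.T@Rc).round(3))
print((onz(c,[[320,200],[320,0],[0,200],[640,200],[320,300]],0)-s["eef_pos"])@R)
ct,cs=camera_params("top"),camera_params("side")
print("knob tri",tri(ct,[274.77,176.3],cs,[347.54,165.46]))
print("pred knob px top/side",proj(ct,[.6605,.1739,.167]),proj(cs,[.6605,.1739,.167]))
print("pred bar px",proj(ct,[.6489,.0617,.1817]),proj(cs,[.6489,.0617,.1817]))
d=Ro.from_euler("z",-0.81); print(d.as_rotvec())
```

```text
cam in tool [0.07952141 0.00061429 0.02004675] 
 [[-0.    -0.954 -0.3  ]
 [ 1.    -0.     0.   ]
 [-0.    -0.3    0.954]]
[[-4.49534583e-02 -6.57936500e-04  4.03947189e-01]
 [ 1.74623387e-01 -3.53417538e-04  4.03972162e-01]
 [-4.45612598e-02 -3.95917950e-01  4.03459204e-01]
 [-4.52413649e-02  3.95863090e-01  4.04436742e-01]
 [-1.90961187e-01 -8.54293418e-04  4.03930590e-01]]
knob tri (array([0.65855581, 0.17396887, 0.17413029]), np.float64(0.002289953271429051))
pred knob px top/side [[275.07590942 176.39797911]] [[348.60994124 167.63297253]]
pred bar px [[317.0763812  180.54231415]] [[354.7246078  182.68554053]]
[ 0.    0.   -0.81]
```

Call:
arm_command:
  targets:
    - [[0,0,-0.1],[20,34,-9],0]
    - [[0,0,-0.1],[30,51,-12],0]
    - [[0,0,-0.1],[30,51,-12],0]
    - [[0,0,-0.1],[30,51,-12],0]
    - [[0,0,-0.1],[30,51,-12],0]
    - [[0,0,-0.1],[30,51,-12],0]
    - [[0,0,-0.1],[30,51,-12],0]
    - [[0,0,-0.1],[30,51,-15],0]
  squeeze: 15

```text
t: 0.95
eef_pos: [0.4084, -0.3091, 0.3237]
ee_rot: [3.141, 0.001, 2.66]
force: [1.0, -1.4, -0.7]
width: 0.0874
```

Call:
arm_command:
  targets:
    - [[0,0,0],[8,15,-8],0]
    - [[0,0,0],[0,0,0],0]
    - [[0,0,0],[0,0,0],0]

```text
t: 1.25
eef_pos: [0.4159, -0.2957, 0.3157]
ee_rot: [-3.141, -0.0, 2.666]
force: [0.5, 0.2, 0.3]
width: 0.0878
```

Run:
```python
from h import *
s=get_state(); print(s["t"],s["eef_pos"],s["ee_rot"],s["qd"].round(3)); p,d=grab_frame("wrist"); cv2.imwrite("pics/w1.png",p[:,:,::-1])
```

```text
1.25 [ 0.41591296 -0.29568212  0.31573459] [-3.14135503e+00 -4.41172604e-04  2.66608850e+00] [-0.026 -0.004  0.009  0.002 -0.003  0.003]
```

View pics/w1.png

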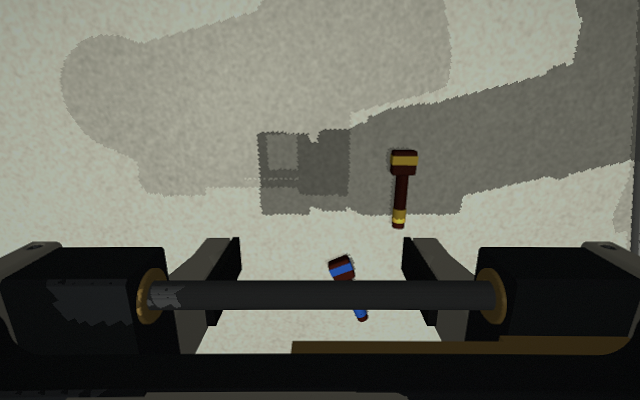

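The yellow peg is fully visible, with its head at (404,163) and its tip at (398,226). The blue peg is partly hidden by the crossbar near (345,285).

```bash
cat >> h.py <<'E'
def pegw(p,c,n,roi,z=.008):
    h=cv2.cvtColor(p,cv2.COLOR_RGB2HSV).astype(int); x0,y0,x1,y1=roi
    m=np.zeros(p.shape[:2],np.uint8)
    m[y0:y1,x0:x1]=((h[y0:y1,x0:x1,1]>100))
    k,l,s,ce=cv2.connectedComponentsWithStats(m); i=1+np.argmax(s[1:,4]); ys,xs=np.nonzero(l==i)
    P=onz(c,np.c_[xs,ys],z)[:,:2]
    b=[x for x in blobs(mask(p,n,roi),6)]; b=sorted(b,key=lambda x:-x[1])[:2]; bb=onz(c,[x[0] for x in b],z)[:,:2]
    d=bb[1]-bb[0]; d/=np.linalg.norm(d); lat=np.array([-d[1],d[0]]); s=P@d
    lo,hi=s.min(),s.max(); mid=(lo+hi)/2; L=(P@lat); 
    print(n,"px",len(P),"len",hi-lo,"mid",(d*mid+lat*(bb@lat).mean()).round(4),"yaw",np.arctan2(d[1],d[0]).round(3),"bands",(bb@d-mid).round(4),"width",L.max()-L.min())
E
python3 - <<'E'
from h import *
p=cv2.imread("pics/w1.png")[:,:,::-1].copy(); c=camera_params("wrist")
pegw(p,c,"yellow",(380,140,425,235))
E
```

```text
yellow px 1277 len 0.07566197727391066 mid [ 0.454  -0.2295] yaw -0.497 bands [-0.0283  0.0263] width 0.02520661523202152
```

Call:
arm_command:
  targets:
    - [[0,0,-0.017],[19,33,-15],0]
    - [[0,0,0],[18.5,33,-20],0]
    - [[0,0,0],[0,0,-40],0]
    - [[0,0,0],[0,0,-30],0]
    - [[0,0,0],[0,0,0],0]
    - [[0,0,0],[0,0,0],0]

```text
t: 1.9
eef_pos: [0.4533, -0.2309, 0.2112]
ee_rot: [-3.141, -0.001, 2.646]
force: [0.3, 0.4, 0.5]
width: 0.088
```

Run:
```python
from h import *
s=get_state(); print(s["t"],s["eef_pos"],s["ee_rot"],s["qd"].round(3)); p,d=grab_frame("wrist"); cv2.imwrite("pics/w2.png",p[:,:,::-1])
```

```text
1.9 [ 0.45325511 -0.23089919  0.21118506] [-3.14083886e+00 -7.08283669e-04  2.64643092e+00] [ 0.002 -0.031  0.02   0.005  0.    -0.   ]
```

View pics/w2.png

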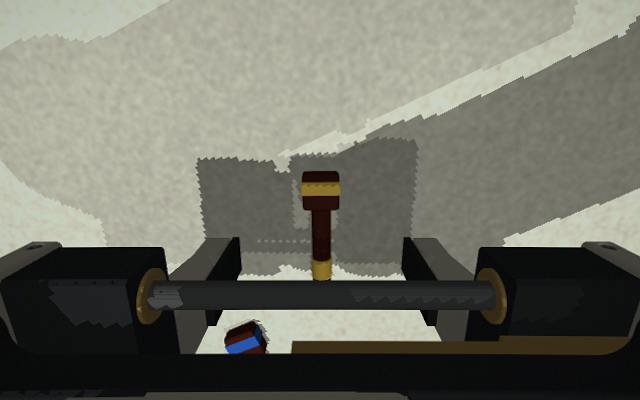

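The peg is centred and aligned between the fingers, with its shaft at column 321. Next I descend 30 mm and grip.

Call:
arm_command:
  targets:
    - [[0,0,0],[0,1,-20],0]
    - [[0,0,0],[0,0,-10],0.3]
    - [[0,0,0],[0,0,0],1]
    - [[0,0,0],[0,0,0],1]
    - [[0,0,0],[0,0,0],1]
    - [[0,0,0],[0,0,0],1]
  squeeze: 15

```text
t: 2.55
eef_pos: [0.4535, -0.229, 0.1815]
ee_rot: [3.141, 0.001, 2.648]
force: [-0.1, 0.8, 0.0]
width: 0.0531
```

Call:
arm_command:
  targets:
    - [[0,0,0],[0,0,0],1]
    - [[0,0,0],[0,0,0],1]
    - [[0,0,0],[0,0,0],1]
    - [[0,0,0],[0,0,0],1]
    - [[0,0,0],[0,0,0],1]
    - [[0,0,0],[0,0,0],1]

```text
t: 3.15
eef_pos: [0.4532, -0.2289, 0.1807]
ee_rot: [-3.142, -0.0, 2.647]
force: [-0.1, 0.1, 0.0]
width: 0.0114
```

Call:
arm_command:
  targets:
    - [[0,0,0],[0,0,20],1]
    - [[0,0,0],[0,10,45],1]
    - [[0,0,0.05],[5,36,33],1]
    - [[0,0,0.05],[5,38,32],1]
    - [[0,0,0.05],[5,40,29],1]
    - [[0,0,0.05],[5,48,10],1]
    - [[0,0,0.04],[5,49,0],1]
    - [[0,0,0.03],[5,49,0],1]

```text
t: 3.95
eef_pos: [0.4829, 0.0429, 0.3506]
ee_rot: [3.14, 0.001, 2.919]
force: [1.2, 0.3, 0.4]
width: 0.0112
```

Call:
arm_command:
  targets:
    - [[0,0,0],[6,40,0],1]
    - [[0,0,0],[6,19,0],1]
    - [[0,0,0],[0,0,0],1]
    - [[0,0,0],[0,0,0],1]
    - [[0,0,0],[0,0,0],1]

```text
t: 4.45
eef_pos: [0.495, 0.0992, 0.3495]
ee_rot: [-3.141, -0.001, 2.916]
force: [0.2, -0.0, 0.6]
width: 0.0113
```

Run:
```python
from h import *
s=get_state(); print(s["t"],s["eef_pos"],s["ee_rot"],s["qd"].round(3),s["width"]); np.save("w3.npy",s["eef_pos"]);import pickle; pickle.dump(camera_params("wrist"),open("w3.pkl","wb"));p,d=grab_frame("wrist"); cv2.imwrite("pics/w3.png",p[:,:,::-1]); np.save("w3d.npy",d)
```

```text
4.45 [0.49500229 0.09915479 0.34952465] [-3.14115381e+00 -5.65282047e-04  2.91643916e+00] [-0.008 -0.004 -0.     0.001  0.    -0.001] 0.011337941790292716
```

View pics/w3.png

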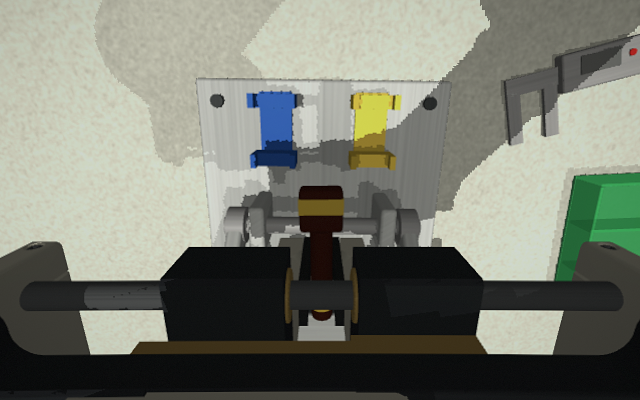

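Run:
```python
import cv2
p=cv2.imread("pics/w3.png"); cv2.imwrite("pics/w3z.png",cv2.resize(p[70:190,190:460],None,fx=2.96,fy=2.96,interpolation=cv2.INTER_CUBIC))
```

```text
(no output)
```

View pics/w3z.png

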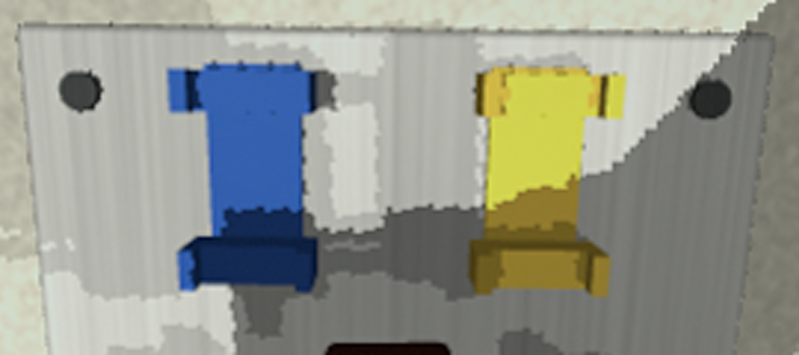

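Run:
```python
from h import *
import pickle; c=pickle.load(open("w3.pkl","rb"))
Z=lambda a:np.array(a,float)/2.96+[190,70]
pts=Z([[168,68],[168,111],[180,248],[180,290],[624,75],[624,118],[607,250],[608,294]])
W=onz(c,pts,.046)[:,:2]
yaw=-.224
for yaw in(-.224,):
    A=np.array([[np.cos(yaw),np.sin(yaw)],[-np.sin(yaw),np.cos(yaw)]])
    print((W@A.T*1000).round(1)); 
model=np.array([[-.065+x,y] for y in(-.065,.065) for x in(-.032,-.020,.020,.032)])
# rigid fit
mc,wc=model.mean(0),W.mean(0); H=(model-mc).T@(W-wc); th=np.arctan2(H[0,1]-H[1,0],H[0,0]+H[1,1])
R=np.array([[np.cos(th),-np.sin(th)],[np.sin(th),np.cos(th)]]); t=wc-R@mc
print("yaw",th,"origin",t,"res mm",((model@R.T+t-W)*1000).round(1).tolist())
for n,y in(("blue",-.045),("yellow",.045)): print(n,R@[-.065,y]+t)
# plate front corners & screws
f=onz(c,Z([[18,27],[775,38]]),.012)[:,:2]; print(((f-t)@R*1000).round(1))
```

```text
[[378.  146.1]
 [389.6 145.2]
 [429.1 146. ]
 [441.9 145.1]
 [380.  275.2]
 [391.8 276. ]
 [429.9 273.8]
 [443.3 275. ]]
yaw -0.23638147578833177 origin [0.51010359 0.09864442] res mm [[-0.4, -0.3], [0.1, 0.3], [0.3, -1.0], [-0.3, -0.1], [-0.6, 0.7], [-0.6, -0.4], [1.6, 0.9], [-0.1, -0.1]]
blue [0.43637274 0.0701179 ]
yellow [0.45744951 0.15761516]
[[-108.4 -118.1]
 [-107.8  118.7]]
```

Call:
arm_command:
  targets:
    - [[0,0,-0.007],[-19,29,-20],1]
    - [[0,0,0],[-19,28.5,-25],1]
    - [[0,0,0],[0,0,-30],1]
    - [[0,0,0],[0,0,-14],1]
    - [[0,0,0],[0,0,0],1]
    - [[0,0,0],[0,0,0],1]

```text
t: 5.1
eef_pos: [0.4576, 0.157, 0.2612]
ee_rot: [-3.141, 0.0, 2.91]
force: [1.3, 0.9, 0.2]
width: 0.0116
```

Run:
```python
from h import *
s=get_state(); print(s["t"],s["eef_pos"],s["ee_rot"],s["qd"].round(3),s["width"]); p,d=grab_frame("wrist"); cv2.imwrite("pics/w4.png",p[:,:,::-1])
t,d=grab_frame("top"); cv2.imwrite("pics/t4.png",cv2.resize(t[150:300,230:400,::-1],None,fx=4,fy=4,interpolation=cv2.INTER_CUBIC))
```

```text
5.1 [0.45756807 0.15701072 0.26119924] [-3.14136417e+00  1.62004180e-04  2.90953853e+00] [ 0.002 -0.016  0.017  0.003 -0.001  0.   ] 0.011585059244363202
```

View pics/w4.png

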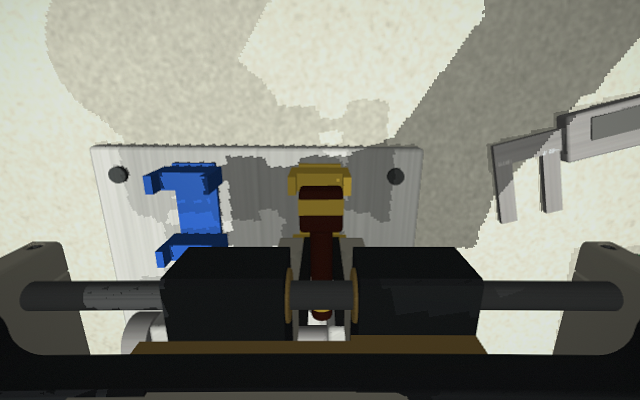

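View pics/t4.png

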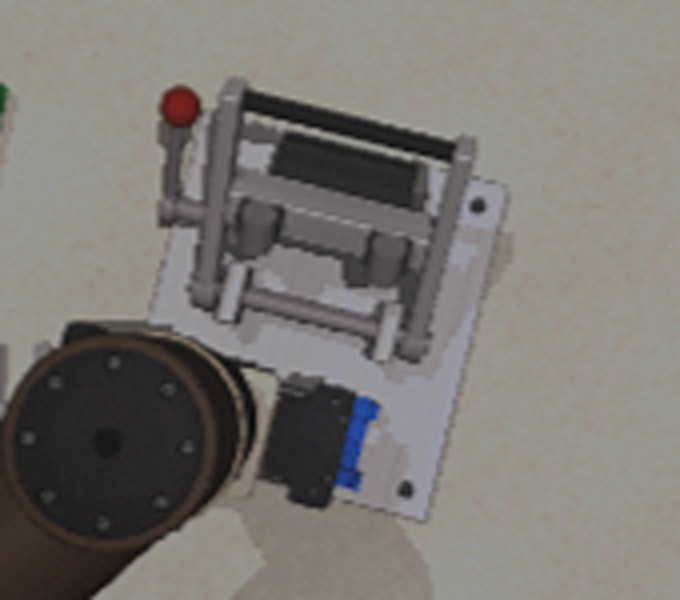

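The front yellow saddle spans columns 288–351 (centre 319.5) and the peg head is centred at 321, so they line up. I lower it now.

Call:
arm_command:
  targets:
    - [[0,0,0],[0,0,-20],1]
    - [[0,0,0],[0,0,-14],1]
    - [[0,0,0],[0,0,-9],1]
    - [[0,0,0],[0,0,0],1]
    - [[0,0,0],[0,0,0],1]
    - [[0,0,0],[0,0,0],0.6]
    - [[0,0,0],[0,0,0],0.6]
    - [[0,0,0],[0,0,0],0.6]

```text
t: 6.0
eef_pos: [0.4574, 0.1577, 0.2182]
ee_rot: [3.141, 0.001, 2.91]
force: [0.5, -0.5, -0.3]
width: 0.0299
```

Call:
arm_command:
  targets:
    - [[0,0,0],[0,0,15],0.6]
    - [[0,0,0],[0,0,40],0.6]
    - [[0,0,0],[15,-20,40],0]
    - [[0,0,0],[20,-40,10],0]
    - [[0,0,0],[0,0,0],0]

```text
t: 6.5
eef_pos: [0.4939, 0.0951, 0.3253]
ee_rot: [3.139, 0.004, 2.908]
force: [-1.5, -0.6, -0.8]
width: 0.0535
```

Run:
```python
from h import *
s=get_state(); print(s["t"],s["eef_pos"],s["ee_rot"],s["qd"].round(3),s["width"]); p,d=grab_frame("wrist"); cv2.imwrite("pics/w5.png",p[:,:,::-1])
```

```text
6.5 [0.49390225 0.09506784 0.32532439] [3.13888419 0.00360594 2.90797047] [ 0.053  0.022 -0.055 -0.026  0.032 -0.087] 0.053541205850837055
```

View pics/w5.png

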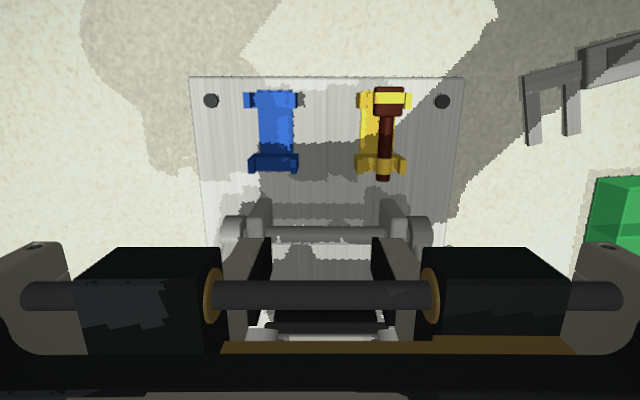

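The yellow peg lies in the yellow saddles, with its head inside the front saddle at (389,100) and its tip past the rear one at (383,178). On to the blue peg.

Call:
arm_command:
  targets:
    - [[0,0,0.02],[3,-25,0],0]
    - [[0,0,0.03],[4,-49,0],0]
    - [[0,0,0.03],[4,-49,0],0]
    - [[0,0,0.03],[4,-49,0],0]
    - [[0,0,0.03],[4,-49,0],0]
    - [[0,0,0],[4,-49,0],0]
    - [[0,0,0],[4,-48,-10],0]
    - [[0,0,0],[4,-45,-20],0]

```text
t: 7.35
eef_pos: [0.5237, -0.2669, 0.2934]
ee_rot: [-3.141, 0.002, 3.051]
force: [0.2, 0.3, -0.1]
width: 0.0878
```

Call:
arm_command:
  targets:
    - [[0,0,0],[3,-25,-30],0]
    - [[0,0,0],[0,0,-20],0]
    - [[0,0,0],[0,0,0],0]
    - [[0,0,0],[0,0,0],0]

```text
t: 7.75
eef_pos: [0.5264, -0.2898, 0.2425]
ee_rot: [-3.142, -0.002, 3.051]
force: [0.8, 0.6, 0.4]
width: 0.0878
```

Run:
```python
from h import *
s=get_state(); print(s["t"],s["eef_pos"],s["ee_rot"],s["qd"].round(3),s["width"]); c=camera_params("wrist"); p,d=grab_frame("wrist"); cv2.imwrite("pics/w6.png",p[:,:,::-1])
for b in blobs(mask(p,"blue"),8): print(b[0],b[1],onz(c,b[0],.009).round(4))
```

```text
7.75 [ 0.5263694  -0.28982441  0.24253954] [-3.14156583e+00 -1.55410216e-03  3.05113965e+00] [ 0.009 -0.031  0.019  0.005 -0.001  0.002] 0.0878214751984272
[278.25 183.38] 399 [[ 0.5009 -0.3156  0.009 ]]
[282.3  253.78] 266 [[ 0.5543 -0.3196  0.009 ]]
```

View pics/w6.png

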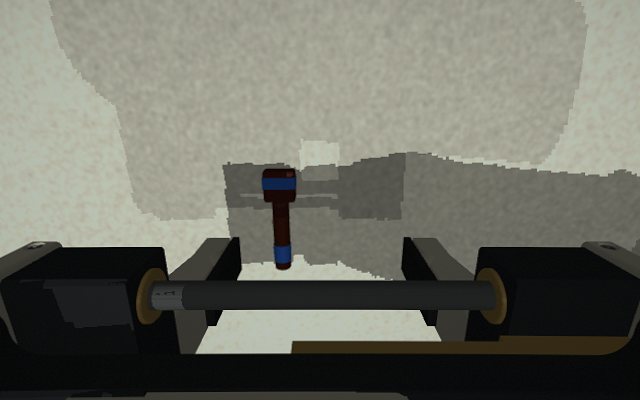

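The blue peg's bands are at (278,183) and (282,254), which puts its middle at about (0.5285, -0.3178) with yaw -0.075. I approach and grip.

Call:
arm_command:
  targets:
    - [[0,0,0.012],[2,-28,0],0]
    - [[0,0,0],[0,0,-20],0]
    - [[0,0,0],[0,0,-20],0]
    - [[0,0,0],[0,0,-15],0.3]
    - [[0,0,0],[0,0,-6],0.5]
    - [[0,0,0],[0,0,0],0.6]
    - [[0,0,0],[0,0,0],1]
    - [[0,0,0],[0,0,0],1]

```text
t: 8.6
eef_pos: [0.5288, -0.3183, 0.1831]
ee_rot: [-3.141, 0.002, 3.063]
force: [-0.7, 0.2, 0.5]
width: 0.0533
```

Call:
arm_command:
  targets:
    - [[0,0,0],[0,0,0],1]
    - [[0,0,0],[0,0,0],1]
    - [[0,0,0],[0,0,0],1]
    - [[0,0,0],[0,0,0],1]
    - [[0,0,0],[0,0,0],1]
    - [[0,0,0],[0,0,0],1]

```text
t: 9.2
eef_pos: [0.5282, -0.3185, 0.1817]
ee_rot: [3.142, -0.0, 3.062]
force: [-0.4, -0.5, 0.3]
width: 0.0114
```

Call:
arm_command:
  targets:
    - [[0,0,0],[0,0,20],1]
    - [[0,0,0],[-4,15,40],1]
    - [[0,0,-0.03],[-11,35,33],1]
    - [[0,0,-0.03],[-12,42,17],1]
    - [[0,0,-0.03],[-12,48,0],1]
    - [[0,0,-0.03],[-12,48,0],1]
    - [[0,0,-0.035],[-12,48,0],1]
    - [[0,0,0],[-12,48,0],1]

```text
t: 10.0
eef_pos: [0.4524, -0.0329, 0.292]
ee_rot: [3.141, 0.001, 2.906]
force: [1.0, 0.8, 0.4]
width: 0.011
```

Call:
arm_command:
  targets:
    - [[0,0,0],[-10,48,0],1]
    - [[0,0,0],[-6.5,45,0],1]
    - [[0,0,0],[0,11,-10],1]
    - [[0,0,0],[0,0,-20],1]
    - [[0,0,0],[0,0,0],1]
    - [[0,0,0],[0,0,0],1]

```text
t: 10.6
eef_pos: [0.4367, 0.0692, 0.2617]
ee_rot: [-3.14, -0.001, 2.907]
force: [0.2, -0.8, -0.4]
width: 0.0115
```

Run:
```python
from h import *
s=get_state(); print(s["t"],s["eef_pos"],s["ee_rot"],s["qd"].round(3),s["width"]); p,d=grab_frame("wrist"); cv2.imwrite("pics/w7.png",p[:,:,::-1])
```

```text
10.6 [0.43672788 0.06920599 0.26166514] [-3.14036241e+00 -9.10355064e-04  2.90719915e+00] [-0.01  -0.016  0.015  0.004 -0.002 -0.   ] 0.01151126289526749
```

View pics/w7.png

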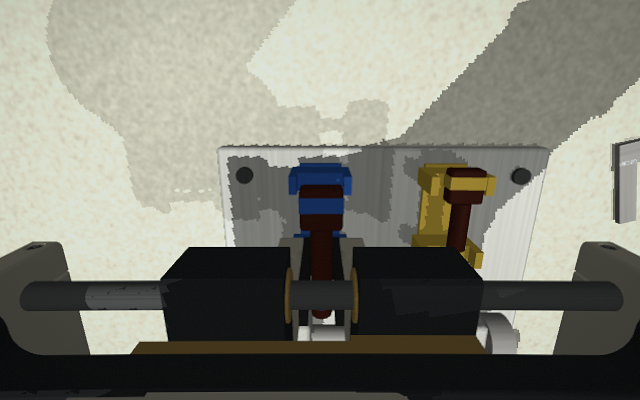

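The blue saddle is centred at 320 and the peg head at 321, so I lower and release.

Call:
arm_command:
  targets:
    - [[0,0,0],[0,0,-20],1]
    - [[0,0,0],[0,0,-14],1]
    - [[0,0,0],[0,0,-9],1]
    - [[0,0,0],[0,0,0],1]
    - [[0,0,0],[0,0,0],1]
    - [[0,0,0],[0,0,0],0.6]
    - [[0,0,0],[0,0,0],0.6]
    - [[0,0,0],[0,0,0],0.6]

```text
t: 11.45
eef_pos: [0.4369, 0.0697, 0.2192]
ee_rot: [3.141, 0.001, 2.907]
force: [0.2, 0.1, 0.4]
width: 0.0294
```

Call:
arm_command:
  targets:
    - [[0,0,0],[0,0,15],0.6]
    - [[0,0,0],[0,0,40],0.6]
    - [[0,0,0],[20,10,40],0.6]
    - [[0,0,0],[30,15,35],1]
    - [[0,0,0],[0,0,0],1]
    - [[0,0,0],[0,0,0],1]

```text
t: 12.05
eef_pos: [0.4869, 0.0948, 0.3492]
ee_rot: [3.14, 0.001, 2.907]
force: [-0.5, 0.7, 0.1]
width: 0.0167
```

Run:
```python
from h import *
s=get_state(); print(s["t"],s["eef_pos"],s["ee_rot"],s["qd"].round(3),s["width"],s["q"].round(3)); p,d=grab_frame("wrist"); cv2.imwrite("pics/w8.png",p[:,:,::-1])
t,d=grab_frame("side"); cv2.imwrite("pics/s8.png",t[:,:,::-1])
```

```text
12.05 [0.486926   0.09480163 0.34919407] [3.14028981e+00 7.31087666e-04 2.90720478e+00] [ 0.001  0.01  -0.06  -0.011  0.004 -0.001] 0.016703832020711504 [ 0.589  0.109 -0.455 -0.    -1.006 -2.394]
```

View pics/w8.png

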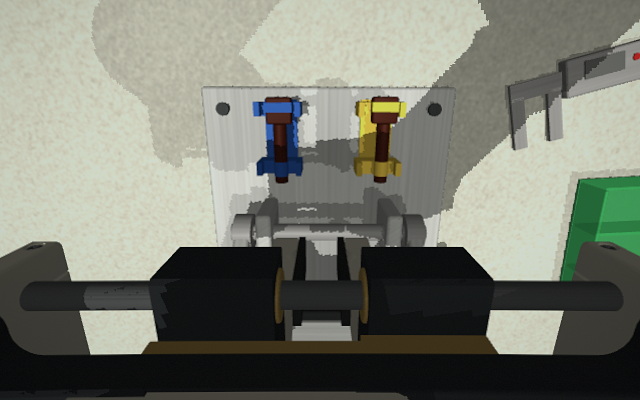

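View pics/s8.png

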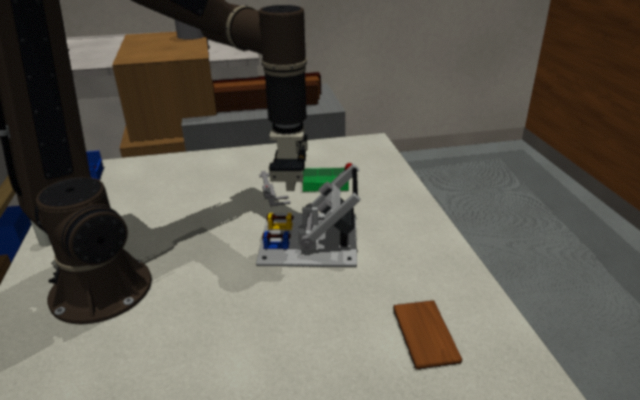

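Both pegs lie in their own saddles: the blue shaft at (281,150) and the yellow at (382,150). Next is the lever, starting with closed fingers raised above and behind the knob.

Call:
arm_command:
  targets:
    - [[0,0,0],[5,2,40],1]
    - [[0,0,0],[30,10,25],1]
    - [[0,0,0],[45,15,0],1]
    - [[0,0,0],[45,15,0],1]
    - [[0,0,0],[45,15,0],1]
    - [[0,0,0],[40,13,0],1]
    - [[0,0,0],[10,3,0],1]
    - [[0,0,0],[0,0,0],1]

```text
t: 12.95
eef_pos: [0.7075, 0.1678, 0.4103]
ee_rot: [-3.139, -0.004, 2.907]
force: [-0.3, -0.2, -0.4]
width: 0.0004
```

Run:
```python
from h import *
s=get_state(); print(s["t"],s["eef_pos"],s["ee_rot"],s["qd"].round(3),s["width"]); c=camera_params("wrist"); p,d=grab_frame("wrist"); cv2.imwrite("pics/w9.png",p[:,:,::-1])
for b in blobs(mask(p,"red"),20): print(b,onz(c,b[0],.167).round(4))
t,d=grab_frame("top"); c=camera_params("top")
for b in blobs(mask(t,"red",(150,100,500,300)),3): print(b,onz(c,b[0],.167).round(4))
cv2.imwrite("pics/t9.png",cv2.resize(t[130:280,230:400,::-1],None,fx=4,fy=4,interpolation=cv2.INTER_CUBIC))
```

```text
12.95 [0.70749709 0.16781564 0.4102579 ] [-3.13861447 -0.00381245  2.90697285] [ 0.006 -0.054 -0.045 -0.006  0.004 -0.005] 0.00039623696390387805
(array([316.68, 146.65]), np.int32(1091), array([298, 129,  39,  38], dtype=int32)) [[0.6608 0.1768 0.167 ]]
(array([274.64, 176.8 ]), np.int32(64), array([270, 173,  10,   9], dtype=int32)) [[0.6594 0.175  0.167 ]]
```

View pics/w9.png

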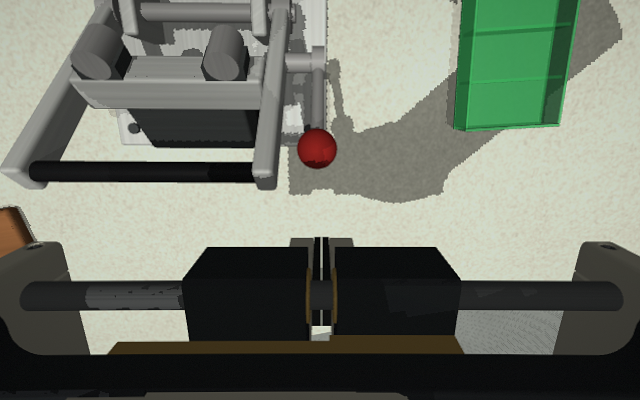

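View pics/t9.png

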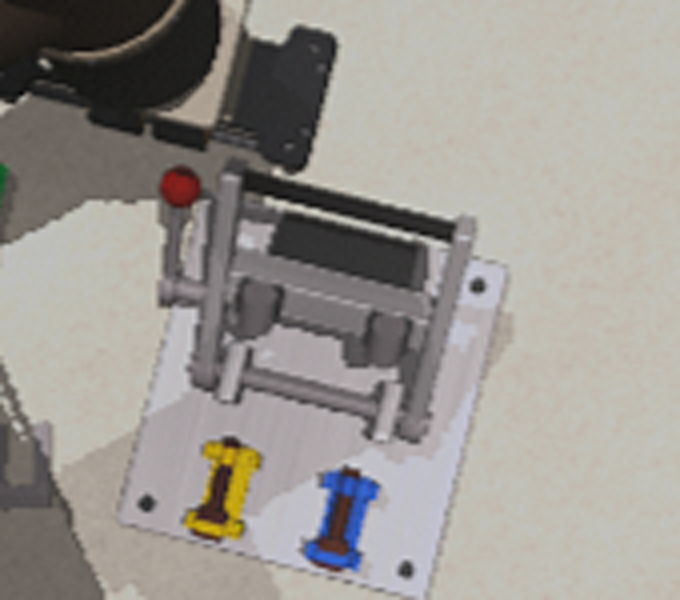

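The knob measures (0.6608, 0.1768), against a predicted (0.6616, 0.1769). The fingers are 24 mm behind it, so I descend.

Call:
arm_command:
  targets:
    - [[0,0,0],[0,0,-25],1]
    - [[0,0,0],[0,0,-30],1]
    - [[0,0,0],[0,0,-17],1]
    - [[0,0,0],[0,0,0],1]
    - [[0,0,0],[-9.7,2.3,0],1]
    - [[0,0,0],[-8,2,0],1]
    - [[0,0,0],[-8,2,0],1]
    - [[0,0,0],[-8,2,0],1]

```text
t: 13.85
eef_pos: [0.6758, 0.1752, 0.3482]
ee_rot: [3.138, 0.014, 2.91]
force: [17.9, -11.7, 19.8]
width: 0.0002
```

Call:
arm_command:
  targets:
    - [[0,0,0],[-8,2,0],1]
    - [[0,0,0],[-8,2,0],1]
    - [[0,0,0],[-8,2,0],1]
    - [[0,0,0],[-8,2,0],1]

```text
t: 14.25
eef_pos: [0.6398, 0.184, 0.3421]
ee_rot: [3.141, -0.0, 2.907]
force: [-0.8, 0.5, 0.1]
width: 0.0003
```

Run:
```python
from h import *
s=get_state(); print(s["t"],s["eef_pos"],s["force"].round(2)); c=camera_params("wrist"); p,d=grab_frame("wrist"); cv2.imwrite("pics/w10.png",p[:,:,::-1])
for b in blobs(mask(p,"red"),20): print(b,onz(c,b[0],.185).round(4))
```

```text
14.25 [0.63982753 0.18403949 0.34207434] [-0.75  0.49  0.12]
(array([313.49, 228.96]), np.int32(2678), array([283, 200,  61,  62], dtype=int32)) [[0.6183 0.1873 0.185 ]]
```

View pics/w10.png

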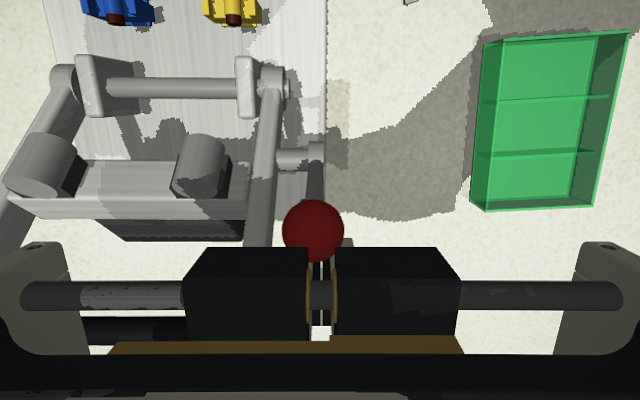

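There was a short force spike of about 29 N at first contact, because the tips met the ball slightly high. The force is now near zero. The knob at (313,229) touches the fingers and is about 17 mm short of vertical, so I continue slowly.

Call:
arm_command:
  targets:
    - [[0,0,0],[-4.9,1.2,0],1]
    - [[0,0,0],[-4.9,1.2,0],1]
    - [[0,0,0],[-4.9,1.2,0],1]
    - [[0,0,0],[-4.9,1.2,0],1]
    - [[0,0,0],[-4.9,1.2,0],1]
    - [[0,0,0],[-4.9,1.2,0],1]

```text
t: 14.9
eef_pos: [0.6112, 0.1912, 0.3416]
ee_rot: [-3.141, -0.0, 2.907]
force: [0.3, 0.5, 0.3]
width: 0.0005
```

Run:
```python
from h import *
s=get_state(); print(s["t"],s["eef_pos"],s["force"].round(2)); c=camera_params("wrist"); p,d=grab_frame("wrist"); cv2.imwrite("pics/w11.png",p[:,:,::-1])
for b in blobs(mask(p,"red"),20): print(b,onz(c,b[0],.185).round(4))
```

```text
14.9 [0.6112233  0.19116695 0.34159415] [0.34 0.53 0.27]
(array([312.13, 218.23]), np.int32(2926), array([282, 188,  62,  62], dtype=int32)) [[0.5842 0.195  0.185 ]]
```

View pics/w11.png

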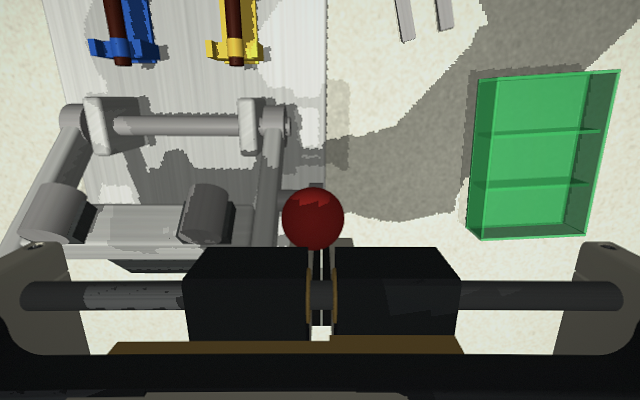

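The knob is past vertical (press x about 0.050 against the pivot's 0.068). I follow it with the fingers.

Call:
arm_command:
  targets:
    - [[0,0,0],[-4.9,1.2,0],1]
    - [[0,0,0],[-4.9,1.2,0],1]
    - [[0,0,0],[0,0,0],1]
    - [[0,0,0],[0,0,0],1]
    - [[0,0,0],[0,0,0],1]
    - [[0,0,0],[0,0,0],1]

```text
t: 15.55
eef_pos: [0.602, 0.1934, 0.3417]
ee_rot: [3.142, 0.0, 2.907]
force: [-0.5, 0.8, -0.1]
width: 0.0002
```

Run:
```python
from h import *
s=get_state(); print(s["t"],s["eef_pos"],s["force"].round(2)); c=camera_params("wrist"); p,d=grab_frame("wrist"); cv2.imwrite("pics/w12.png",p[:,:,::-1])
for b in blobs(mask(p,"red"),20): print(b,onz(c,b[0],.164).round(4))
ex=np.array([.9725,-.2328]);ey=np.array([.2328,.9725]); P=np.array([.51,.098])+.0031*ex+.112*ey
print("pred stop",P,proj(c,[*P,.1639]))
```

```text
15.55 [0.60198929 0.19341527 0.34170747] [-0.49  0.82 -0.07]
(array([313.23, 131.29]), np.int32(2581), array([285, 103,  57,  58], dtype=int32)) [[0.5393 0.2061 0.164 ]]
pred stop [0.53908835 0.20619832] [[313.21828252 130.71150326]]
```

View pics/w12.png

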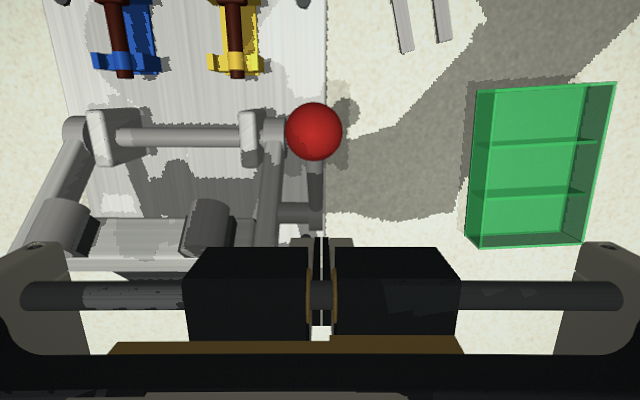

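The knob at (313,131) matches the predicted forward-stop pixel (313.2,130.7), so the lever is fully forward. Next I raise, turn the jaws 90° and hover over the bar.

Call:
arm_command:
  targets:
    - [[0,0,0.1],[2,-2,35],0.5]
    - [[0,0,0.145],[5,-10,40],0.5]
    - [[0,0,0.145],[5,-15,10],0.5]
    - [[0,0,0.145],[5,-17,0],0.5]
    - [[0,0,0.145],[5,-17,0],0.5]
    - [[0,0,0.145],[5,-17,0],0.5]
    - [[0,0,0.145],[5,-17,0],0.5]
    - [[0,0,0.145],[5,-17,0],0.5]

```text
t: 16.4
eef_pos: [0.6391, 0.0807, 0.4267]
ee_rot: [3.142, -0.0, -2.255]
force: [0.3, -0.1, 0.3]
width: 0.0436
```

Call:
arm_command:
  targets:
    - [[0,0,0.145],[5,-10,0],0.5]
    - [[0,0,0.145],[5,-6,0],0.5]
    - [[0,0,0.145],[0,0,0],0.5]
    - [[0,0,0],[0,0,0],0.5]
    - [[0,0,0],[0,0,0],0.5]

```text
t: 16.9
eef_pos: [0.6489, 0.0654, 0.4266]
ee_rot: [3.141, -0.0, -1.83]
force: [-0.6, 0.4, 0.1]
width: 0.0437
```

Run:
```python
from h import *
s=get_state(); print(s["t"],s["eef_pos"],s["ee_rot"],s["width"],s["q"].round(3)); c=camera_params("wrist"); p,d=grab_frame("wrist"); cv2.imwrite("pics/w13.png",p[:,:,::-1])
np.save("w13d.npy",d)
ex=np.array([.9725,-.2328]);ey=np.array([.2328,.9725]); 
for y in(-.07,-.04,0,.07):
  P=np.array([.51,.098])+.1427*ex+y*ey; print(y,P,proj(c,[*P,.1817]))
```

```text
16.9 [0.64886783 0.06543003 0.42664644] [ 3.14146262e+00 -8.06923725e-05 -1.83024399e+00] 0.04372236480949484 [ 0.399  0.309 -0.009 -0.    -1.252 -0.658]
-0.07 [ 0.63247975 -0.00329556] [[320.28625478 110.29110639]]
-0.04 [0.63946375 0.02587944] [[321.37802325 154.47621255]]
0 [0.64877575 0.06477944] [[322.70439443 208.11303291]]
0.07 [0.66507175 0.13285444] [[324.73506164 290.13963673]]
```

View pics/w13.png

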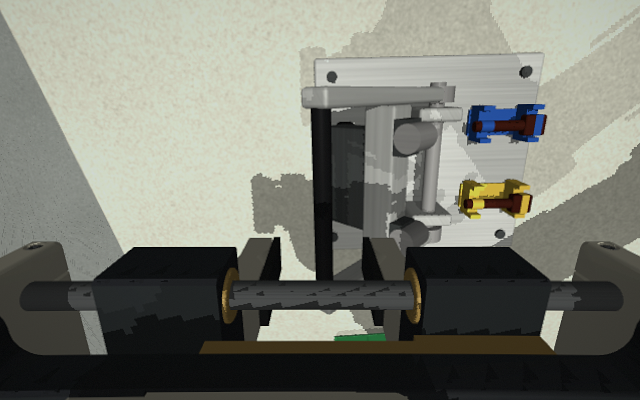

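The bar at columns 312–331 (centre 321.5) matches the prediction and sits between the fingers. I descend and grip.

Call:
arm_command:
  targets:
    - [[0,0,0.024],[0,0,-20],0.5]
    - [[0,0,0],[0,0,-25],0.5]
    - [[0,0,0],[0,0,-25],0.5]
    - [[0,0,0],[0,0,-16],0.5]
    - [[0,0,0],[0,0,0],0.5]
    - [[0,0,0],[0,0,0],0.7]
    - [[0,0,0],[0,0,0],1]
    - [[0,0,0],[0,0,0],1]
  squeeze: 25

```text
t: 17.75
eef_pos: [0.6491, 0.0656, 0.3421]
ee_rot: [-3.14, 0.001, -1.802]
force: [-0.8, -0.6, 0.3]
width: 0.0253
```

Call:
arm_command:
  targets:
    - [[0,0,0],[0,0,0],1]
    - [[0,0,0],[0,0,0],1]
    - [[0,0,0],[0,0,0],1]
    - [[0,0,0],[0,0,0],1]

```text
t: 18.15
eef_pos: [0.648, 0.0657, 0.3415]
ee_rot: [3.14, 0.0, -1.802]
force: [-5.7, 2.0, 4.9]
width: 0.0131
```

The bar is gripped (width 13 mm). I raise it along the arc at about half speed.

Call:
arm_command:
  targets:
    - [[0,0,0],[-6.7,1.6,6.0],1]
    - [[0,0,0],[-6.7,1.6,5.6],1]
    - [[0,0,0],[-7.2,1.7,5.3],1]
    - [[0,0,0],[-7.2,1.7,4.9],1]
    - [[0,0,0],[-7.7,1.8,4.5],1]
    - [[0,0,0],[-7.7,1.9,4.1],1]
    - [[0,0,0],[-8.0,1.9,3.7],1]
    - [[0,0,0],[-8.1,2.0,3.3],1]

```text
t: 18.95
eef_pos: [0.5897, 0.0798, 0.3804]
ee_rot: [-3.137, 0.001, -1.801]
force: [6.7, -1.4, 1.9]
width: 0.0132
```

Run:
```python
from h import *
s=get_state(); print(s["t"],s["eef_pos"],s["force"].round(2),s["width"]); p,d=grab_frame("wrist"); cv2.imwrite("pics/w14.png",p[:,:,::-1])
t,d=grab_frame("side"); cv2.imwrite("pics/s14.png",cv2.resize(t[120:300,200:440,::-1],None,fx=3,fy=3,interpolation=cv2.INTER_CUBIC))
```

```text
18.95 [0.58974742 0.07976776 0.38035956] [ 6.65 -1.43  1.86] 0.013242645925644874
```

View pics/w14.png

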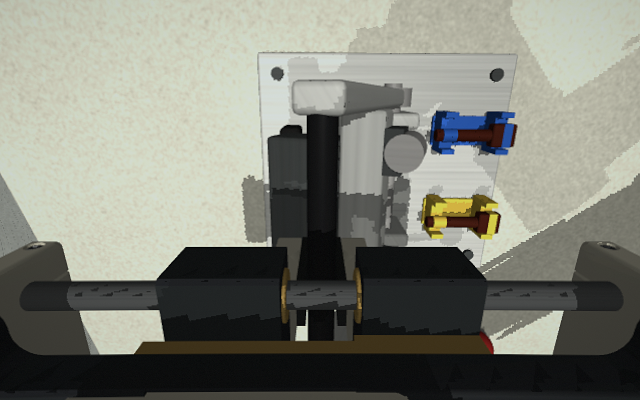

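View pics/s14.png

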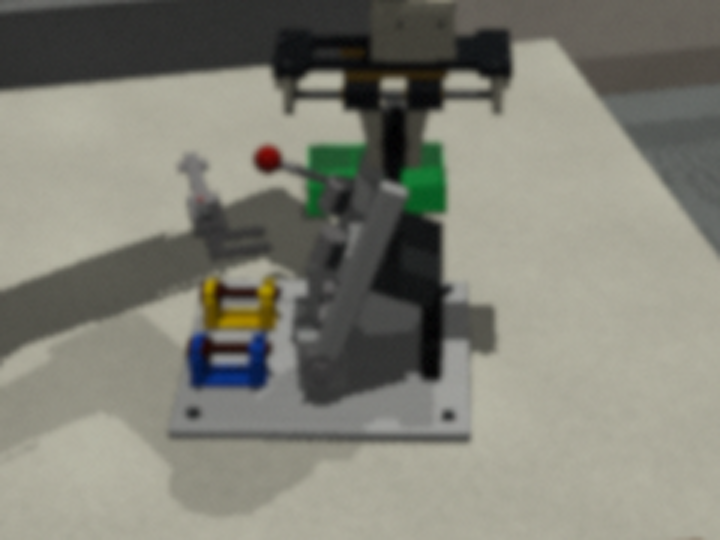

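The frame is rising in the grip (a about 0.35), both pegs are seated and the lever is still forward. I do the second half now.

Call:
arm_command:
  targets:
    - [[0,0,0],[-8.3,2.0,2.8],1]
    - [[0,0,0],[-8.4,2.0,2.5],1]
    - [[0,0,0],[-8.5,2.0,2.0],1]
    - [[0,0,0],[-8.6,2.1,1.6],1]
    - [[0,0,0],[-7.0,1.7,1.0],1]
    - [[0,0,0],[-6.9,1.6,0.6],1]
    - [[0,0,0],[-5.2,1.2,0.3],1]
    - [[0,0,0],[-3.5,0.8,0.1],1]

```text
t: 19.85
eef_pos: [0.5331, 0.0935, 0.39]
ee_rot: [-3.14, 0.001, -1.801]
force: [5.1, 1.9, 4.2]
width: 0.0131
```

Call:
arm_command:
  targets:
    - [[0,0,0],[0,0,0],1]
    - [[0,0,0],[0,0,0],1]
    - [[0,0,0],[0,0,0],1]
    - [[0,0,0],[0,0,0],1]

```text
t: 20.25
eef_pos: [0.5334, 0.0935, 0.3899]
ee_rot: [-3.14, 0.001, -1.801]
force: [2.9, 1.5, 6.8]
width: 0.0131
```

Run:
```python
from h import *
s=get_state(); print(s["t"],s["eef_pos"],s["ee_rot"],s["force"].round(2),s["width"],s["qd"].round(3))
d=s["eef_pos"][:2]-[.51,.098]; print("press x,y",d@[.9725,-.2328],d@[.2328,.9725])
p,d=grab_frame("wrist"); cv2.imwrite("pics/w15.png",p[:,:,::-1])
t,d=grab_frame("side"); cv2.imwrite("pics/s15.png",cv2.resize(t[120:300,200:440,::-1],None,fx=3,fy=3,interpolation=cv2.INTER_CUBIC))
c=camera_params("side")
for b in blobs(mask(t,"red",(200,100,450,300)),4): print(b)
ex=np.array([.9725,-.2328]);ey=np.array([.2328,.9725])
for a in(-.05,0,.05):
  px=.02+.07*np.sin(a)+.09*np.sin(a-1.55); z=.05+.07*np.cos(a)+.09*np.cos(a-1.55)
  print(a,proj(c,[*(np.array([.51,.098])+px*ex+.112*ey),z]))
```

```text
20.25 [0.533397   0.09346298 0.3899298 ] [-3.14015373e+00  1.21711692e-03 -1.80129161e+00] [2.89 1.47 6.77] 0.013070363433861244 [ 0.     0.003 -0.    -0.    -0.001  0.001]
press x,y 0.023809795426906418 0.00103457100827067
(array([278.21, 179.33]), np.int32(24), array([276, 177,   6,   6], dtype=int32))
-0.05 [[277.25913078 182.33661844]]
0 [[278.38222105 180.93027141]]
0.05 [[279.5921805  179.57514236]]
```

View pics/s15.png

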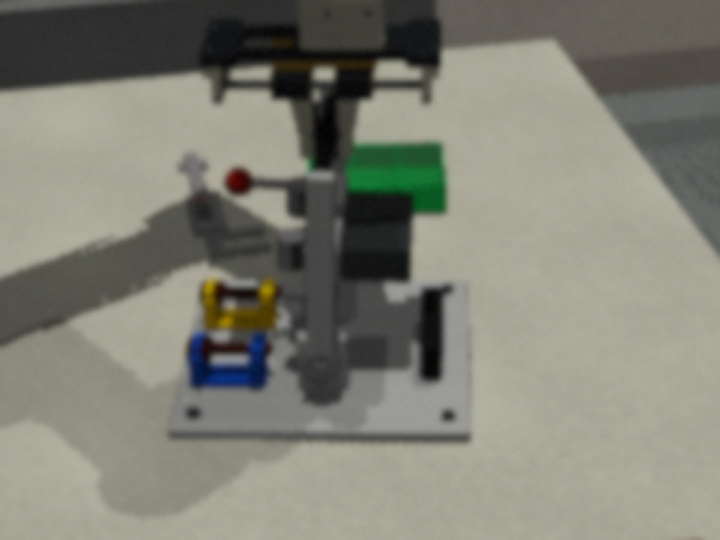

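View pics/w15.png

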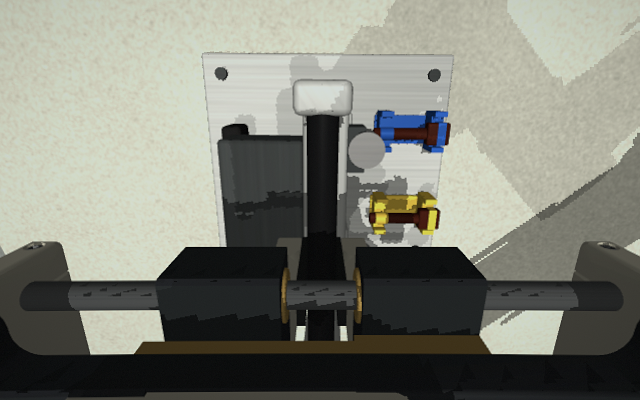

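By the press model the bar is about 4 mm behind upright (a about 0.02), so I nudge it forward and let it settle.

Call:
arm_command:
  targets:
    - [[0,0,0],[-2.2,0.5,0.4],1]
    - [[0,0,0],[-2.2,0.5,0.3],1]
    - [[0,0,0],[0,0,0],1]
    - [[0,0,0],[0,0,0],1]
    - [[0,0,0],[0,0,0],1]
    - [[0,0,0],[0,0,0],1]

```text
t: 20.95
eef_pos: [0.5288, 0.0946, 0.39]
ee_rot: [-3.141, 0.001, -1.801]
force: [3.0, 3.6, 4.2]
width: 0.0135
```

Run:
```python
from h import *
s=get_state(); print(s["t"],s["eef_pos"],s["ee_rot"],s["force"].round(2),s["width"],s["qd"].round(3))
d=s["eef_pos"][:2]-[.51,.098]; print("press x,y",d@[.9725,-.2328],d@[.2328,.9725])
t,d=grab_frame("side"); cv2.imwrite("pics/s16.png",cv2.resize(t[150:270,240:360,::-1],None,fx=5,fy=5,interpolation=cv2.INTER_CUBIC))
c=camera_params("side")
ex=np.array([.9725,-.2328]);ey=np.array([.2328,.9725])
f=lambda x,y,z:(proj(c,[*(np.array([.51,.098])+x*ex+y*ey),z])[0]-[240,150])*5
for a in (0,.05): print("right col outer face centreline hub/top",f(.02,-.085,.05),f(.02+.18*np.sin(a),-.085,.05+.18*np.cos(a)))
for b in blobs(mask(t,"red",(200,100,450,300)),4): print(b)
```

```text
20.95 [0.52877841 0.0945599  0.3899706 ] [-3.14112948e+00  1.03621950e-03 -1.80140699e+00] [2.98 3.65 4.21] 0.013480320495725985 [ 0.001  0.001  0.    -0.001  0.001  0.   ]
press x,y 0.0190628585671768 0.0010261182558301742
right col outer face centreline hub/top [331.91552644 463.39014603] [319.65949598 157.62504294]
right col outer face centreline hub/top [331.91552644 463.39014603] [338.47563331 158.13305433]
(array([277.85, 180.  ]), np.int32(20), array([276, 178,   6,   6], dtype=int32))
```

View pics/s16.png

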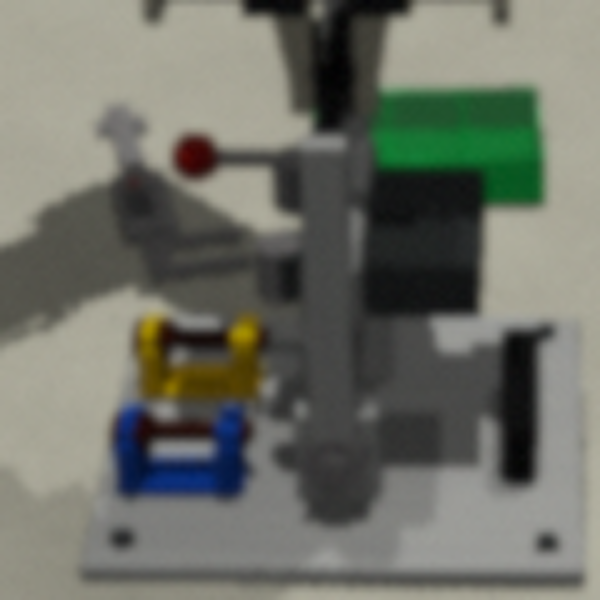

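The right column's top is centred at about x=325 with the hub at 338, which matches upright (325.7 expected after the 6 px hub offset). The pegs are seated and the lever is forward. I do one hold check, then hand in.

Call:
arm_command:
  targets:
    - [[0,0,0],[0,0,0],1]
    - [[0,0,0],[0,0,0],1]
    - [[0,0,0],[0,0,0],1]
    - [[0,0,0],[0,0,0],1]

```text
t: 21.4
eef_pos: [0.5288, 0.0946, 0.39]
ee_rot: [-3.141, 0.001, -1.801]
force: [3.6, 4.6, 3.9]
width: 0.013
```

Run:
```python
from h import *
s=get_state(); print(s["t"],s["eef_pos"],s["force"].round(2),s["width"],s["qd"].round(3))
print(job_done())
```

```text
21.4 [0.52881437 0.09458494 0.38998169] [3.59 4.58 3.85] 0.01296774813057948 [ 0.001  0.001 -0.    -0.    -0.001 -0.   ]
the job is handed in; nothing more can be done
None
```

I finished the whole job in order at t = 21.4 s and handed it in with the gripper still holding the frame upright. No verdict was reported.

- **Pegs:** the wrist, top and side pictures show the yellow and blue pegs lying lengthwise in their own saddles.
- **Lever:** with the frame still tipped back, the knob was within 1 px of where the forward stop should put it. In the last side picture it is still forward.
- **Frame:** the gripper's position puts the bar within about 1 mm of upright. The side picture shows the column at about 0 rad. The arm was still, with 13 mm finger opening on the bar and about 7 N on the wrist.
- **Tray, caliper and cutting board:** I didn't touch them.

Three checks disagreed or were off:

- **Contact force:** at first contact with the knob the wrist force briefly read about 29 N, because the fingertips met the ball slightly high. It was back near zero by the next reading.
- **Press position:** the top camera placed the press about 4 mm off the wrist-camera fit. I used the wrist fit, and the pegs and bar lined up with it.
- **Hub pixel:** the hub showed 6 px from its predicted place in the 5x side-view crop (about 1 px in the picture), so I judged the column relative to the seen hub.

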